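Set the photo boom and hang the big bead collar on it

TASK

Get the photo stand ready for the next shot: pull its boom all the way out to the stop, turn the wing knob clockwise until the boom is clamped tight, and then hang the largest of the three bead collars from the rack over the boom, so that it hangs freely between the clamp head and the end ball. Set the collar down on the boom rather than dropping it, and leave the other things where they are.

Things in the scene. Friction and masses are not known exactly. Their poses are not given: they have to be found in the camera images.
- stand: Photo stand, fixed: steel base plate 140 x 160 x 12 mm, 18 mm round post, on top an aluminium clamp head 44 (x) x 40 (y) x 44 mm, centred 200 mm above the table. Origin: on the post's axis at table level; z up. The boom runs level through the head and points along the stand's -y. A fixed plaster disc, 16 mm high, 148 mm across, lies under the boom's free end.
- boom_tip (a point): Centre of the steel end ball (24 mm across) on the boom's free end, 200 mm up; can be pinched from above. The boom is a level steel rod 12 mm thick; this point's +y points along it back to the head; axes parallel to the stand's. The centre is 100 mm from the post's axis when pushed in, 190 mm when out; the head's front face is 20 mm from that axis, so 158 mm of bare rod when out.
- boom (a joint): How far the boom is pulled out (m): 0 pushed in, 0.090 fully out at its stop. It starts somewhere between 0 and 0.03. Loose, it slides with a drag of 1 to 2 N and stays where it is left; clamped, it holds.
- knob_grip (a point): Grip point of the black wing knob on the clamp head: on its upright axis, 251 mm above the table. The wing is a bar 50 mm long (this point's x), 10 mm thick (y) and 26 mm high, from 236 to 262 mm above the table; the head's top is at 222 mm. The axes turn with the knob.
- knob (a joint): Angle of the wing knob (rad), growing clockwise seen from above. Starts loose between 0 and 0.25; its screw bites on the boom from about 0.8, it is tight above 1.2, and has a stop at 1.55. Drag about 0.1 N m, up to 0.15 N m once it bites; left alone it stays, or eases back by up to 0.05.
- rack: Wooden rack, fixed, 150 (x) x 192 (y) x 40 mm, origin under its centre at table level. Three slots run along its x axis at y = -56, 0 and +56 mm: each 12 mm wide, 120 mm long and 30 mm deep (slot floor 10 mm above the table). One collar stands upright in each, in any order.
- collar: The largest bead collar: a rigid closed hoop, 140 mm outside and 120 mm inside diameter, of square section 10 x 10 mm strung with white, blush and straw beads, 60 to 110 g. Origin at the centre of the hoop; its y axis is the hoop's axis, square to its plane. It starts upright in a slot, its centre 80 mm above the table.
- collar_mid: A smaller collar of the same make, 108 mm outside diameter, upright in another slot of the rack; origin at its centre. It stays there.
- bangle: The smallest hoop of the same make, 80 mm outside diameter, upright in the remaining slot; origin at its centre. It stays there.
- bowl: White ceramic bowl with pearls, 150 mm across, 45 mm high; origin under its centre. Bystander.
- shell: Copper-coloured scallop-shell dish, about 130 mm across, 30 mm high; origin under it. Bystander.
- jar: Amber glass jar with an aluminium lid, 60 mm across, 75 mm high; origin under its centre. Bystander.
- jar_small: Small clear glass jar, 44 mm across, 55 mm high; origin under its centre. Bystander.
- spool: Brass-coloured wire spool standing on end, 56 mm across, 32 mm high; origin under its centre. Bystander.

How it is judged:
By the outcome, as a careful person would: the job done as asked, in the order asked, and still so for the second after the job is handed in, with the robot touching nothing.
It also fails if it takes over 64 s, if anything falls off the work surface, if the arm or the gripper's body presses on something with over 40 N, if the wrist force passes 120 N, or if a joint passes its speed limit or range.

ROBOT

A 7-joint arm with a two-finger parallel gripper is mounted at the origin on the work surface. World frame = base frame: x ahead of the robot, y to its left, z up, the work surface at z = 0. Lengths are in m, angles in rad, forces in N, time in s.
With the tool pointing down it reaches from about 0.4 to 0.85 m from the base axis. Payload 10.4 kg.
Tool frame: the origin (TCP) lies at the very end of the fingers, on their centre line; the grasp point (between the pads) lies 19 mm behind it; z points along the fingers, y is the line along which they close (so a half turn about z gives the same grasp; the last joint's range is limited). The gripper opens to 87 mm and grips with 3 to 60 N. Pads are 19 mm wide; open, the fingers measure 117 mm over their backs; the gripper's body (75 mm by 190 mm) begins 51 mm behind the grasp point.
Start: joints at [-1.152, 0.332, -0.065, 1.46, 0.022, 1.35, -0.088], TCP at [0.267, 0.565, 0.223] pointing down, gripper open.
Joint ranges: [-2.6, 2.6], [-0.5, 2.12], [-1.47, 1.34], [0.16, 2.42], [-1.27, 4.41], [0.06, 2.06], [-2.6, 2.6]. Speed limits (rad/s): [2.22, 2.22, 2.79, 2.79, 3.14, 3.14, 3.14].

INTERFACE

Orientations are given as a unit quaternion [x, y, z, w].
In Python, from bench import * gives the robot as it stands.
- The arm moves only by the tool carry_out, never from a script. Its argument "deltas" is a list of rows, each an object with "hand": the finger opening in mm, from 0 to 87; "dp": the shift along the tool's x, y, z each as a share of 250 mm, from -1 to 1, a list of three; "spin": the turn about the tool's z as a share of pi rad, from -1 to 1. In form: [{"hand": hand, "dp": [dx, dy, dz], "spin": spin}, ...]. A call has 1 to 20 rows; each row is the pose to reach, as a shift and turn from the pose commanded when the call began, along the tool's axes at that moment, turning the shorter way round; what a row does not reach only later rows make up. A row lasts 1/10 s, in which the tool goes at most 50 mm and 8.59 degrees, less where a joint would pass 70% of its speed; a pose out of reach is approached as far as the arm can. A call with a number of a shift or a turn outside -1 to 1 is refused whole. A call with a gripper value outside its range is refused whole. The fingers move at their own pace and stop on an object; "force" is the grip in N (left out, the last holds). Time passes only in rows, so rows that repeat a pose let the fingers close. It gives the time, the measured TCP pose, the force, the opening and the grip force at its end, in the units of the state.
- read_state(): the state, without advancing time (a new reading comes with each control period).
- camera(name): name is "scene" or "side" or "wrist"; returns the picture (420x560x3 uint8, red, green, blue); there is no depth.
- get_calibration(name): a dict with "fx", "fy", "cx", "cy" (pixels), "k1" (the pictures are not rectified: a ray, as slopes to the right and down, at radius r is drawn at 1 + k1 r^2 times it, then the intrinsics apply), "R" (3x3) and "t" (3): a world point X has camera coordinates R X + t; the wrist camera has in their place "mount" (4x4, takes a point from camera to tool coordinates, whose origin is the TCP and whose axes are the flange's). Camera axes: x right, y down, z forward; pixel columns grow to the right and rows downward; lengths in m; the calibration is good to about 2 mm. A picture is of the moment at which its call begins: read the wrist's pose just before it. get_calibration takes no time and is no camera call.
- close_job(): hands the job in; it is judged then, once.
The state is a dict: "time": time; "joint_positions": joint angles; "joint_vel": joint speeds; "joint_torque": joint torques, N m; "ee_pos": TCP position; "eef_rot": TCP orientation; "ft_force": force on the tool from outside, world axes, zero at the start; "torque": the same for the moment, N m; "width": finger opening in m; "grip_force": force on a finger pad.
Only numpy, scipy, OpenCV 4.12 (cv2) and the standard library are available. Lean on these libraries where they do the work, as an engineer would, in place of code of your own. Each camera call takes 0.05 s, during which the arm holds its last target. There are 200 camera calls.

## Working session

There is one attempt and no reset: what is moved stays moved. The work goes in short steps, Python scripts to look and compute and a tool call to move; the robot and the scene stay as the last step left them, time stands still between calls to the robot, and variables do not carry over. Pictures are saved under pics/ and viewed, at most 10 in all, crops included, and the job is handed in when it is done.

Besides the shell and the picture viewer there is one more tool, called after "Emit:" in YAML: its name, and indented under it one key for each argument. carry_out: Moves the arm, as the interface text tells. Its arguments: {"type":"object","properties":{"deltas":{"type":"array","items":{"type":"object","properties":{"hand":{"type":"number"},"dp":{"type":"array","items":{"type":"number","minimum":-1,"maximum":1}},"spin":{"type":"number","minimum":-1,"maximum":1}}}},"force":{"type":"number"}},"required":["deltas"]}

```bash
mkdir -p pics; ls
python3 - <<'E'
from bench import *
import cv2,numpy as np
s=read_state(); print({k:np.round(v,3) for k,v in s.items()})
a=camera("scene");b=camera("side")
cv2.imwrite("pics/scene0.png",a[:,:,::-1]);cv2.imwrite("pics/side0.png",b[:,:,::-1])
for n in("scene","side","wrist"):print(n,get_calibration(n))
E
```

```text
pics
{'time': np.float64(0.0), 'joint_positions': array([-1.152,  0.333, -0.065,  1.461,  0.022,  1.35 , -0.089]), 'joint_vel': array([ 0.001,  0.001,  0.001,  0.   ,  0.001,  0.   , -0.   ]), 'joint_torque': array([-0.0000e+00, -6.2328e+01,  2.4000e-02, -3.8988e+01, -6.1000e-02,
        4.0000e-02,  0.0000e+00]), 'ee_pos': array([0.267, 0.565, 0.222]), 'eef_rot': array([ 0.219,  0.976, -0.001, -0.   ]), 'ft_force': array([0.582, 0.277, 0.477]), 'torque': array([0.032, 0.021, 0.016]), 'grip_force': np.float64(0.0), 'width': np.float64(0.087)}
scene {'fx': 498.00918473130093, 'fy': 498.00918473130093, 'cx': 286.06107978745945, 'cy': 215.23235823726023, 'k1': 0.025863379173493958, 'R': array([[-0.33541413,  0.94189929,  0.01797489],
       [ 0.74769301,  0.27776698, -0.60315891],
       [-0.57310778, -0.18886832, -0.79741848]]), 't': array([ 0.19181008, -0.34173399,  1.61589784])}
side {'fx': 426.8317472876422, 'fy': 426.8317472876422, 'cx': 275.77202025688115, 'cy': 216.8934916846333, 'k1': -0.0955851647110845, 'R': array([[ 0.81384221, -0.58100004,  0.00999015],
       [-0.38913812, -0.55769628, -0.73317554],
       [ 0.43154649,  0.59280166, -0.67996604]]), 't': array([-0.46259223,  0.35063801,  0.88001854])}
wrist {'fx': 362.4681086493618, 'fy': 362.4681086493618, 'cx': 276.81675069667386, 'cy': 206.52511133698093, 'k1': -0.08839354475893327, 'mount': array([[-7.50527501e-04, -9.67189509e-01, -2.54054897e-01,
         6.93767397e-02],
       [ 9.99999578e-01, -5.91471976e-04, -7.02453275e-04,
        -1.01154466e-03],
       [ 5.29139086e-04, -2.54055317e-01,  9.67189545e-01,
        -1.63086448e-01],
       [ 0.00000000e+00,  0.00000000e+00,  0.00000000e+00,
         1.00000000e+00]])}
```

View pics/scene0.png

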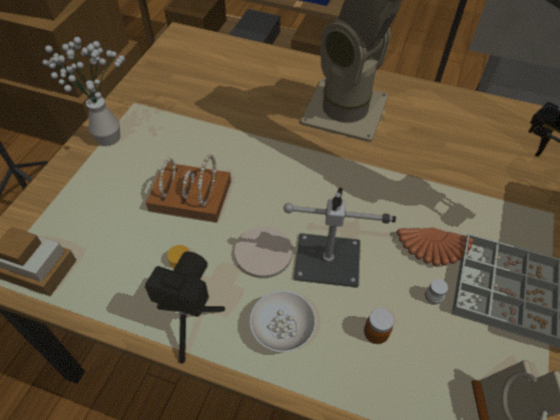

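View pics/side0.png

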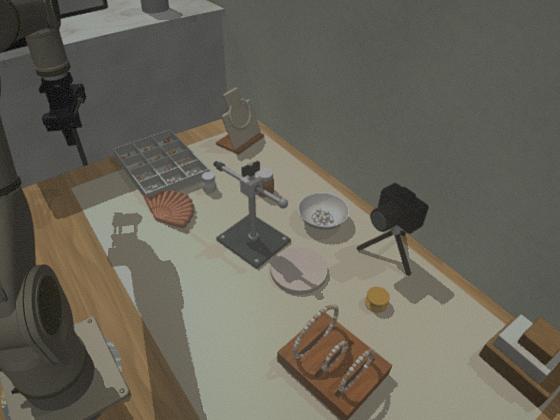

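The scene view shows the ball at about (288,208), the knob at (338,197), the boom's back end at (392,218), the rack around (189,190) and the disc at (263,252). The side view shows the ball at about (282,201), the knob at (251,168), the boom's back end at (218,163) and the rack around (335,365), with the largest hoop in its left slot.

```bash
cat > h.py <<'E'
from bench import *
import cv2,numpy as np
from scipy.spatial.transform import Rotation as Ro
def cam(name,st=None):
    c=get_calibration(name);K=np.array([[c['fx'],0,c['cx']],[0,c['fy'],c['cy']],[0,0,1]])
    if name=='wrist':
        T=np.eye(4);T[:3,:3]=Ro.from_quat(st['eef_rot']).as_matrix();T[:3,3]=st['ee_pos']
        M=np.linalg.inv(T@c['mount']);R,t=M[:3,:3],M[:3,3]
    else:R,t=c['R'],c['t']
    return K,np.array([c['k1'],0,0,0.]),np.array(R),np.array(t)
def ray(c,p):
    K,d,R,t=c;q=cv2.undistortPoints(np.array([[p]],float),K,d)[0,0]
    v=R.T@np.array([q[0],q[1],1]);return -R.T@t,v/np.linalg.norm(v)
def plane(c,p,z):
    o,v=ray(c,p);return o+v*(z-o[2])/v[2]
def tri(obs): # [(cam,px)...] -> point, residual
    A=np.zeros((3,3));b=np.zeros(3)
    rs=[ray(c,p) for c,p in obs]
    for o,v in rs:
        P=np.eye(3)-np.outer(v,v);A+=P;b+=P@o
    X=np.linalg.solve(A,b);return X,[float(np.linalg.norm(np.cross(X-o,v))) for o,v in rs]
def proj(c,X):
    K,d,R,t=c;return cv2.projectPoints(np.array([X],float).reshape(-1,3),cv2.Rodrigues(R)[0],t,K,d)[0][:,0]
def big(a,x0,y0,x1,y1,s):return cv2.resize(a[y0:y1,x0:x1,::-1],None,fx=s,fy=s,interpolation=cv2.INTER_CUBIC)
E
python3 - <<'E'
from h import *
S,D=cam('scene'),cam('side')
for n,a,b in [('ball',(288,208),(282,201)),('knob',(338,197),(251,168)),('rear',(392,218),(218,163))]:
    print(n,tri([(S,a),(D,b)]))
for p in [(164,163),(231,178),(219,218),(149,210)]:print(plane(S,p,.04 if p[1]<200 else .04))
a=cv2.imread('pics/scene0.png')[:,:,::-1];b=cv2.imread('pics/side0.png')[:,:,::-1]
A=big(a,130,145,250,225,5);B=big(a,270,180,400,280,5)
C=big(b,270,295,400,420,5);E=big(b,205,145,335,245,5)
pad=lambda i:cv2.copyMakeBorder(i,0,650-i.shape[0],0,650-i.shape[1],cv2.BORDER_CONSTANT)
m=np.vstack([np.hstack([pad(A),pad(B)]),np.hstack([pad(C),pad(E)])])
cv2.imwrite('pics/m0.png',cv2.resize(m,(600,600),interpolation=cv2.INTER_AREA))
E
```

```text
ball (array([0.59458972, 0.01112384, 0.20397929]), [0.0024058562221491823, 0.0024058562221492023])
knob (array([0.56913357, 0.11043777, 0.25292441]), [0.0020232384205362635, 0.0020232384205362943])
rear (array([0.54501228, 0.23274126, 0.20515212]), [0.0011127137924062988, 0.0011127137924063642])
[ 0.44514615 -0.41122621  0.04      ]
[ 0.43065854 -0.21264813  0.04      ]
[ 0.56834816 -0.18686195  0.04      ]
[ 0.60792906 -0.36854762  0.04      ]
```

View pics/m0.png

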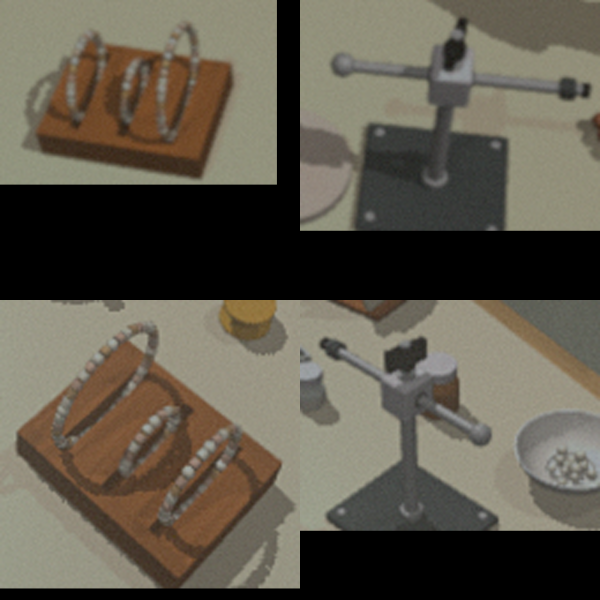

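Three hoops are visible. The largest stands in the slot nearest the stand. The wing lies roughly along x. The rough triangulated heights (0.204, 0.253, 0.205) agree with the text, so I'm moving the wrist camera above the ball.

Emit:
carry_out:
  deltas:
    - {"hand": 87,"dp": [0,0,-0.2],"spin": 0}
    - {"hand": 87,"dp": [0,0,-0.4],"spin": 0}
    - {"hand": 87,"dp": [-0.2,-0.14,-0.4],"spin": 0}
    - {"hand": 87,"dp": [-0.4,-0.28,-0.4],"spin": 0}
    - {"hand": 87,"dp": [-0.6,-0.42,-0.4],"spin": 0}
    - {"hand": 87,"dp": [-0.8,-0.56,-0.4],"spin": 0}
    - {"hand": 87,"dp": [-1,-0.7,-0.4],"spin": 0}

```text
time: 0.8
ee_pos: [0.3916, 0.3458, 0.3223]
eef_rot: [0.219, 0.976, -0.0, -0.0]
ft_force: [-0.2, 0.7, 0.6]
width: 0.0873
grip_force: 0.0
```

Emit:
carry_out:
  deltas:
    - {"hand": 87,"dp": [-0.2,-0.14,0],"spin": 0.04}
    - {"hand": 87,"dp": [-0.4,-0.28,0],"spin": 0.08}
    - {"hand": 87,"dp": [-0.6,-0.42,0],"spin": 0.12}
    - {"hand": 87,"dp": [-0.8,-0.56,0],"spin": 0.16}
    - {"hand": 87,"dp": [-1,-0.7,0],"spin": 0.2}
    - {"hand": 87,"dp": [-1,-0.7,0],"spin": 0.25}
    - {"hand": 87,"dp": [-1,-0.7,0],"spin": 0.29}
    - {"hand": 87,"dp": [-1,-0.7,0],"spin": 0.29}
    - {"hand": 87,"dp": [-1,-0.7,0],"spin": 0.29}
    - {"hand": 87,"dp": [-1,-0.7,0],"spin": 0.29}

```text
time: 1.8
ee_pos: [0.5417, 0.0844, 0.3224]
eef_rot: [0.624, 0.782, 0.0, -0.0]
ft_force: [0.4, 0.2, 0.5]
width: 0.0869
grip_force: 0.0
```

Run:
```python
from h import *
import pickle
s=read_state();w=camera('wrist')
pickle.dump((s,w),open('w1.pkl','wb'))
print(s['time'],s['ee_pos'],s['eef_rot'],s['joint_positions'])
W=cam('wrist',s);print(proj(W,[[.5946,.0111,.204],[.569,.110,.253]]))
cv2.imwrite('pics/w1.png',w[:,:,::-1])
```

```text
1.8 [0.54172613 0.08443574 0.32241702] [ 6.23771620e-01  7.81606594e-01  7.64577795e-05 -3.03664739e-04] [-0.58764329  0.12188531  0.39082289  1.51988403 -0.04698641  1.50927428
  0.02714582]
[[318.85836817 293.62466765]
 [327.24460807 189.59165502]]
```

View pics/w1.png

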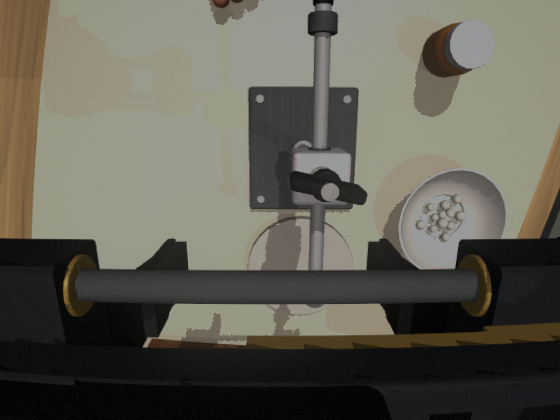

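The wrist view shows the boom running nearly vertically, x≈322 at row 40 to 316 at row 235. The wing's ends are near (291,182) and (366,197), with its axis screw at (329,190). The ball, at about (316,300), is mostly hidden by the gripper's crossbar. I'm refining the ball and boom numbers.

Run:
```python
from h import *
import pickle
s,w=pickle.load(open('w1.pkl','rb'));W=cam('wrist',s);S,D=cam('scene'),cam('side')
a=cv2.imread('pics/scene0.png');b=cv2.imread('pics/side0.png')
def circ(im,x,y,r):
    c=cv2.resize(im[y-16:y+16,x-16:x+16],None,fx=8,fy=8,interpolation=cv2.INTER_CUBIC)
    g=cv2.GaussianBlur(cv2.cvtColor(c,cv2.COLOR_BGR2GRAY),(9,9),0)
    h=cv2.HoughCircles(g,cv2.HOUGH_GRADIENT,1,200,param1=60,param2=8,minRadius=int((r-1.5)*8),maxRadius=int((r+1.5)*8))
    return None if h is None else (h[0,0,:2]/8+[x-16-.44,y-16-.44],h[0,0,2]/8)
X0=np.array([.595,.011,.204])
for n,c in(('s',S),('d',D)): print(n,'r exp',c[0][0,0]*.012/(c[2]@X0+c[3])[2])
rs=S[0][0,0]*.012/(S[2]@X0+S[3])[2];rd=D[0][0,0]*.012/(D[2]@X0+D[3])[2]
p,q=circ(a,288,208,rs),circ(b,283,203,rd);print(p,q)
print('ball',tri([(S,p[0]),(D,q[0])]))
# boom edges in wrist: bright columns per row
hsv=cv2.cvtColor(w,cv2.COLOR_RGB2HSV)
g=cv2.cvtColor(w,cv2.COLOR_RGB2GRAY).astype(int)
for r in (60,80,100,120,215,228,238):
    print(r,g[r,304:336])
# wing mask
m=((g<45)*255).astype(np.uint8);m[:165]=0;m[205:]=0;m[:,:280]=0;m[:,380:]=0
sub=cv2.connectedComponentsWithStats(m);print(sub[2],sub[3])
```

```text
s r exp 5.383166336416253
d r exp 5.098545756053479
None (array([282.7475, 203.1225]), np.float32(4.775))Traceback (most recent call last):
  File "<stdin>", line 14, in <module>
TypeError: 'NoneType' object is not subscriptable
```

Run:
```python
from h import *
import pickle
s,w=pickle.load(open('w1.pkl','rb'));W=cam('wrist',s);S,D=cam('scene'),cam('side')
print('ball',tri([(S,(288.2,207.7)),(D,(282.75,203.1))]))
g=cv2.GaussianBlur(cv2.cvtColor(w,cv2.COLOR_RGB2GRAY),(3,3),0).astype(int)
for r in (70,120,220,235):
    print(r,g[r,306:334])
m=((g<50)*255).astype(np.uint8);m[:160]=0;m[212:]=0;m[:,:285]=0;m[:,375:]=0
n,l,st,ce=cv2.connectedComponentsWithStats(m)
for i in range(1,n):
    if st[i,4]>100:
        ys,xs=np.where(l==i);r=cv2.minAreaRect(np.c_[xs,ys].astype(np.float32));print(st[i],r)
# knob axis screw vs side/scene knob
print('knob',tri([(W,(329,190)),(S,(338,197)),(D,(251,168))]))
print('wing',plane(W,(291,182),.262),plane(W,(366,197),.262),'boom',plane(W,(322,60),.2),plane(W,(316.5,235),.2))
print('disc',plane(W,(300,265),.016),'plate',[plane(W,p,.012) for p in[(249,88),(357,88),(249,208)]])
```

```text
ball (array([0.59294446, 0.00905792, 0.20077713]), [0.0003094293276728861, 0.00030942932767273314])
70 [153 153 153 153 153 153 150 125  89  83  96 106 114 121 128 134 136 135
 130 124 118 110 105 115 136 149 152 152]
120 [ 60  60  60  60  61  60  61  71  86  98 107 116 124 132 135 135 133 128
 122 115 104  87  68  62  63  64  64  63]
220 [144 143 137 117  88  72  72  78  84  91  96  96  94  93  88  83  77  79
 101 133 149 151 152 152 152 152 151 151]
235 [147 146 135 107  87  90 102 112 122 130 135 135 134 131 124 115 106 109
 130 144 146 146 146 146 146 147 147 147]
[ 285  160   81   48 1588] ((324.9999694824219, 183.49998474121094), (79.99998474121094, 46.99999237060547), 0.0)
knob (array([0.56955313, 0.11030895, 0.25320259]), [0.0006482878167642888, 0.002252481141186979, 0.0018522152749426697])
wing [0.54390813 0.11124348 0.262     ] [0.59272406 0.11245951 0.262     ] boom [0.55015164 0.1957237  0.2       ] [0.5799149  0.06124415 0.2       ]
disc [ 0.60312094 -0.04494023  0.016     ] plate [array([0.48479585, 0.17190231, 0.012     ]), array([0.61726356, 0.20250599, 0.012     ]), array([0.51663679, 0.01918782, 0.012     ])]
```

Everything agrees: the stand's yaw is about 12.5°, the ball is at (0.593, 0.009, 0.201), the knob axis is at (0.569, 0.111), the boom is out about 6 mm and the knob is at about 0.19 rad. Next I pinch the ball.

Emit:
carry_out:
  deltas:
    - {"hand": 70,"dp": [-0.17,0.07,0],"spin": 0}
    - {"hand": 70,"dp": [-0.34,0.133,0],"spin": 0}
    - {"hand": 70,"dp": [-0.34,0.133,0.15],"spin": 0}
    - {"hand": 70,"dp": [-0.34,0.133,0.3],"spin": 0}
    - {"hand": 70,"dp": [-0.34,0.133,0.45],"spin": 0}
    - {"hand": 70,"dp": [-0.34,0.133,0.566],"spin": 0}
    - {"hand": 70,"dp": [-0.34,0.133,0.566],"spin": 0}
    - {"hand": 15,"dp": [-0.34,0.133,0.566],"spin": 0}
    - {"hand": 15,"dp": [-0.34,0.133,0.566],"spin": 0}
    - {"hand": 15,"dp": [-0.34,0.133,0.566],"spin": 0}
    - {"hand": 15,"dp": [-0.34,0.133,0.566],"spin": 0}
    - {"hand": 15,"dp": [-0.34,0.133,0.566],"spin": 0}
    - {"hand": 15,"dp": [-0.34,0.133,0.566],"spin": 0}
  force: 30

```text
time: 3.15
ee_pos: [0.5932, 0.007, 0.1813]
eef_rot: [0.626, 0.78, 0.0, 0.0]
ft_force: [-0.6, -0.9, 0.3]
width: 0.03
grip_force: 0.0
```

Emit:
carry_out:
  deltas:
    - {"hand": 15,"dp": [0,0,0],"spin": 0}
    - {"hand": 15,"dp": [0,0,0],"spin": 0}
    - {"hand": 15,"dp": [0,0,0],"spin": 0}
    - {"hand": 15,"dp": [0,0,0],"spin": 0}

```text
time: 3.55
ee_pos: [0.5929, 0.0069, 0.1811]
eef_rot: [0.626, 0.78, -0.0, -0.0]
ft_force: [-3.2, -0.0, 2.5]
width: 0.0218
grip_force: 30.0
```

Emit:
carry_out:
  deltas:
    - {"hand": 15,"dp": [-0.04,0,0],"spin": 0}
    - {"hand": 15,"dp": [-0.08,0,0],"spin": 0}
    - {"hand": 15,"dp": [-0.12,0,0],"spin": 0}
    - {"hand": 15,"dp": [-0.16,0,0],"spin": 0}
    - {"hand": 15,"dp": [-0.2,0,0],"spin": 0}
    - {"hand": 15,"dp": [-0.24,0,0],"spin": 0}
    - {"hand": 15,"dp": [-0.27,0,0],"spin": 0}
    - {"hand": 15,"dp": [-0.29,0,0],"spin": 0}
    - {"hand": 15,"dp": [-0.31,0,0],"spin": 0}
    - {"hand": 15,"dp": [-0.31,0,0],"spin": 0}

```text
time: 4.55
ee_pos: [0.6101, -0.0698, 0.1811]
eef_rot: [0.626, 0.78, -0.0, 0.0]
ft_force: [-2.9, -2.4, 3.9]
width: 0.0217
grip_force: 30.0
```

Emit:
carry_out:
  deltas:
    - {"hand": 15,"dp": [-0.01,0,0],"spin": 0}
    - {"hand": 15,"dp": [-0.02,0,0],"spin": 0}
    - {"hand": 15,"dp": [-0.03,0,0],"spin": 0}
    - {"hand": 15,"dp": [-0.03,0,0],"spin": 0}

```text
time: 4.95
ee_pos: [0.6116, -0.0765, 0.1811]
eef_rot: [0.626, 0.78, -0.0, 0.0]
ft_force: [-3.8, -1.2, 4.4]
width: 0.022
grip_force: 30.0
```

Emit:
carry_out:
  deltas:
    - {"hand": 15,"dp": [-0.01,0,0],"spin": 0}
    - {"hand": 15,"dp": [-0.02,0,0],"spin": 0}
    - {"hand": 15,"dp": [-0.03,0,0],"spin": 0}
    - {"hand": 15,"dp": [-0.03,0,0],"spin": 0}

```text
time: 5.35
ee_pos: [0.6117, -0.0766, 0.1809]
eef_rot: [0.624, 0.782, 0.002, -0.004]
ft_force: [-18.6, 18.1, 12.9]
width: 0.0222
grip_force: 30.0
```

The stop is reached: the force rises while the position stays put. I relax the load, release and rise.

Emit:
carry_out:
  deltas:
    - {"hand": 15,"dp": [0.028,0,0],"spin": 0}
    - {"hand": 15,"dp": [0.028,0,0],"spin": 0}
    - {"hand": 15,"dp": [0.028,0,0],"spin": 0}
    - {"hand": 70,"dp": [0.028,0,0],"spin": 0}
    - {"hand": 70,"dp": [0.028,0,0],"spin": 0}
    - {"hand": 70,"dp": [0.028,0,0],"spin": 0}
    - {"hand": 70,"dp": [0.028,0,0],"spin": 0}
    - {"hand": 70,"dp": [0.028,0,0],"spin": 0}
    - {"hand": 70,"dp": [0.028,0,-0.15],"spin": 0}
    - {"hand": 70,"dp": [0.028,0,-0.3],"spin": 0}
    - {"hand": 70,"dp": [0.028,0,-0.45],"spin": 0}
    - {"hand": 70,"dp": [0.028,0,-0.6],"spin": 0}
    - {"hand": 70,"dp": [0.028,0,-0.6],"spin": 0}
    - {"hand": 70,"dp": [0.028,0,-0.6],"spin": 0}

```text
time: 6.75
ee_pos: [0.6119, -0.0766, 0.3315]
eef_rot: [0.626, 0.78, 0.001, 0.001]
ft_force: [0.0, 0.0, -1.1]
width: 0.0701
grip_force: 0.0
```

Run:
```python
from h import *
s=read_state();print(s['time'],s['ee_pos'],s['eef_rot'],s['joint_positions'],s['width'])
b=camera('side');a=camera('scene');S,D=cam('scene'),cam('side')
x=proj(S,[[.612,-.077,.2]])[0],proj(D,[[.612,-.077,.2]])[0];print(x)
o=[]
for im,(u,v) in((a,x[0]),(b,x[1])):
    u,v=int(u),int(v);o.append(cv2.resize(im[v-50:v+50,u-60:u+60,::-1],(400,333),interpolation=cv2.INTER_CUBIC));print(u-60,v-50)
cv2.imwrite('pics/m1.png',np.hstack(o))
```

```text
6.75 [ 0.61191631 -0.076627    0.3314639 ] [6.26024224e-01 7.79803238e-01 5.11200380e-04 5.65424690e-04] [-0.33645833  0.29664215  0.50893833  1.32482174 -0.14325455  1.55459201
  0.37373306] 0.07012895341368414
(array([249.4256091 , 203.59819004]), array([312.20568189, 220.79014685]))
189 153
252 170
```

View pics/m1.png

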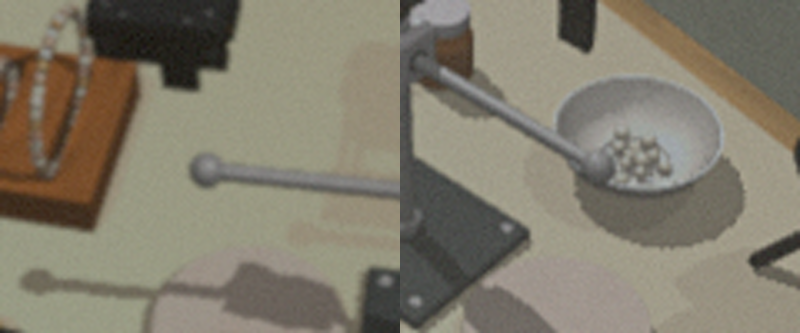

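The boom is out: the ball is at scene (250.5,203.7) and side (311.4,218.9), as predicted. Next is the knob.

Emit:
carry_out:
  deltas:
    - {"hand": 60,"dp": [0.15,0,0],"spin": -0.045}
    - {"hand": 60,"dp": [0.3,0,0],"spin": -0.09}
    - {"hand": 60,"dp": [0.45,0,0],"spin": -0.135}
    - {"hand": 60,"dp": [0.6,0,0],"spin": -0.18}
    - {"hand": 60,"dp": [0.77,0,0],"spin": -0.225}
    - {"hand": 60,"dp": [0.77,0,0],"spin": -0.27}
    - {"hand": 60,"dp": [0.77,0,0],"spin": -0.315}
    - {"hand": 60,"dp": [0.77,0,0],"spin": -0.36}
    - {"hand": 60,"dp": [0.77,0,0],"spin": -0.405}
    - {"hand": 60,"dp": [0.77,0,0],"spin": -0.44}
    - {"hand": 60,"dp": [0.77,0,0],"spin": -0.44}
    - {"hand": 60,"dp": [0.77,0,0],"spin": -0.44}
    - {"hand": 60,"dp": [0.77,0,0],"spin": -0.44}

```text
time: 8.15
ee_pos: [0.5698, 0.1114, 0.3305]
eef_rot: [-0.013, 1.0, -0.0, -0.0]
ft_force: [-0.5, 0.2, 0.3]
width: 0.06
grip_force: 0.0
```

Run:
```python
from h import *
s=read_state();w=camera('wrist')
R=Ro.from_quat(s['eef_rot']).as_matrix();print(s['time'],s['ee_pos'],s['joint_positions'],np.degrees(np.arctan2(R[1,1],R[0,1])))
W=cam('wrist',s);print(proj(W,[[.570,.111,.262],[.545,.1105,.262],[.595,.1115,.262],[.612,-.076,.2]]))
cv2.imwrite('pics/w2.png',w[:,:,::-1])
```

```text
8.15 [0.56978704 0.11140921 0.33051965] [-0.4838681   0.19738691  0.25401107  1.41401674 -0.0493072   1.53719796
  1.36474102] 91.5374642946784
[[277.73826574 220.00054556]
 [277.99687758 183.14004446]
 [277.49158986 254.91480622]
 [ 65.69629205 239.40633131]]
```

View pics/w2.png

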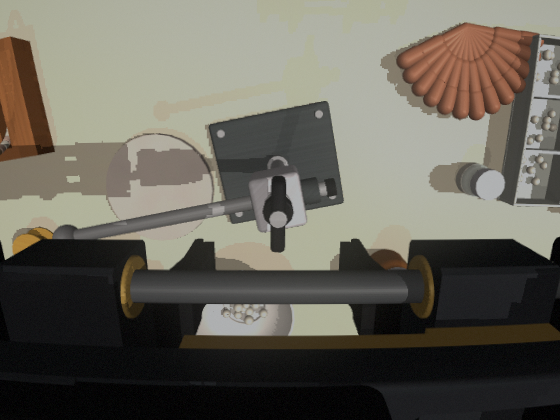

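The wing appears upright in the wrist image, from (278,177) to (278,252), and is aligned with the fingers; the centre is about 2 mm nearer the robot than predicted. I descend and pinch.

Emit:
carry_out:
  deltas:
    - {"hand": 60,"dp": [0.008,0,0.13],"spin": 0}
    - {"hand": 60,"dp": [0.008,0,0.26],"spin": 0}
    - {"hand": 60,"dp": [0.008,0,0.394],"spin": 0}
    - {"hand": 60,"dp": [0.008,0,0.394],"spin": 0}
    - {"hand": 5,"dp": [0.008,0,0.394],"spin": 0}
    - {"hand": 5,"dp": [0.008,0,0.394],"spin": 0}
    - {"hand": 5,"dp": [0.008,0,0.394],"spin": 0}
    - {"hand": 5,"dp": [0.008,0,0.394],"spin": 0}
    - {"hand": 5,"dp": [0.008,0,0.394],"spin": 0}
    - {"hand": 5,"dp": [0.008,0,0.394],"spin": 0}
    - {"hand": 5,"dp": [0.008,0,0.394],"spin": 0}
    - {"hand": 5,"dp": [0.008,0,0.394],"spin": 0}
    - {"hand": 5,"dp": [0.008,0,0.394],"spin": 0}
    - {"hand": 5,"dp": [0.008,0,0.394],"spin": 0}
  force: 35

```text
time: 9.6
ee_pos: [0.5681, 0.1119, 0.2329]
eef_rot: [-0.015, 1.0, 0.0, 0.0]
ft_force: [-0.9, 4.9, 3.2]
width: 0.0206
grip_force: 35.0
```

The opening of 20.6 mm suggests the fingertips hold the round hub beneath the wing. I open, rise 6 mm and pinch again.

Emit:
carry_out:
  deltas:
    - {"hand": 50,"dp": [0,0,0],"spin": 0}
    - {"hand": 50,"dp": [0,0,0],"spin": 0}
    - {"hand": 50,"dp": [0,0,0],"spin": 0}
    - {"hand": 50,"dp": [0,0,-0.026],"spin": 0}
    - {"hand": 50,"dp": [0,0,-0.026],"spin": 0}
    - {"hand": 5,"dp": [0,0,-0.026],"spin": 0}
    - {"hand": 5,"dp": [0,0,-0.026],"spin": 0}
    - {"hand": 5,"dp": [0,0,-0.026],"spin": 0}
    - {"hand": 5,"dp": [0,0,-0.026],"spin": 0}
    - {"hand": 5,"dp": [0,0,-0.026],"spin": 0}
    - {"hand": 5,"dp": [0,0,-0.026],"spin": 0}
    - {"hand": 5,"dp": [0,0,-0.026],"spin": 0}
    - {"hand": 5,"dp": [0,0,-0.026],"spin": 0}

```text
time: 10.9
ee_pos: [0.5679, 0.1119, 0.239]
eef_rot: [-0.015, 1.0, 0.0, -0.0]
ft_force: [0.4, 4.4, -0.7]
width: 0.0204
grip_force: 35.0
```

Emit:
carry_out:
  deltas:
    - {"hand": 5,"dp": [0,0,0],"spin": 0}
    - {"hand": 5,"dp": [0,0,0],"spin": 0.03}
    - {"hand": 5,"dp": [0,0,0],"spin": 0.06}
    - {"hand": 5,"dp": [0,0,0],"spin": 0.09}
    - {"hand": 5,"dp": [0,0,0],"spin": 0.12}
    - {"hand": 5,"dp": [0,0,0],"spin": 0.15}
    - {"hand": 5,"dp": [0,0,0],"spin": 0.18}
    - {"hand": 5,"dp": [0,0,0],"spin": 0.21}
    - {"hand": 5,"dp": [0,0,0],"spin": 0.24}
    - {"hand": 5,"dp": [0,0,0],"spin": 0.27}
    - {"hand": 5,"dp": [0,0,0],"spin": 0.3}
    - {"hand": 5,"dp": [0,0,0],"spin": 0.33}
    - {"hand": 5,"dp": [0,0,0],"spin": 0.36}
    - {"hand": 5,"dp": [0,0,0],"spin": 0.39}
    - {"hand": 5,"dp": [0,0,0],"spin": 0.395}
    - {"hand": 5,"dp": [0,0,0],"spin": 0.395}
    - {"hand": 5,"dp": [0,0,0],"spin": 0.395}
  force: 50

```text
time: 12.6
ee_pos: [0.5686, 0.113, 0.239]
eef_rot: [0.569, 0.823, 0.001, 0.0]
ft_force: [5.4, 7.8, -4.4]
width: 0.0204
grip_force: 50.0
```

Run:
```python
from h import *
s=read_state();print(s['time'],s['ee_pos'],s['joint_positions'],s['torque'],s['ft_force'],s['width'])
R=Ro.from_quat(s['eef_rot']).as_matrix();print(np.degrees(np.arctan2(R[1,1],R[0,1])))
```

```text
12.6 [0.56864332 0.11302401 0.23902348] [-0.58896901  0.22313198  0.37186426  1.58261944 -0.08388543  1.34909907
  0.15361321] [ 1.6385521  -1.13923247  0.06080592] [ 5.38753309  7.79308341 -4.38951639] 0.02038388164053585
20.674377145941932
```

Emit:
carry_out:
  deltas:
    - {"hand": 70,"dp": [0,0,0],"spin": 0}
    - {"hand": 70,"dp": [0,0,0],"spin": 0}
    - {"hand": 70,"dp": [0,0,0],"spin": 0}
    - {"hand": 70,"dp": [0,0,0],"spin": 0}
    - {"hand": 70,"dp": [0,0,-0.12],"spin": 0}
    - {"hand": 70,"dp": [0,0,-0.24],"spin": 0}
    - {"hand": 70,"dp": [0,0,-0.4],"spin": 0}
    - {"hand": 70,"dp": [0,0,-0.4],"spin": 0}
    - {"hand": 70,"dp": [0,0,-0.4],"spin": 0}

```text
time: 13.5
ee_pos: [0.5683, 0.111, 0.3397]
eef_rot: [0.57, 0.822, 0.001, 0.001]
ft_force: [0.0, 1.2, -0.5]
width: 0.0698
grip_force: 0.0
```

Run:
```python
from h import *
s=read_state();w=camera('wrist')
R=Ro.from_quat(s['eef_rot']).as_matrix();print(s['time'],s['ee_pos'],np.degrees(np.arctan2(R[1,1],R[0,1])))
W=cam('wrist',s)
u=np.array([np.cos(.218),np.sin(.218)])
for k in(0,.19,1.2,1.4):
    a=.218-k;d=np.array([np.cos(a),np.sin(a),0])*.025
    print(k,proj(W,[np.array([.569,.1115,.262])-d,np.array([.569,.1115,.262])+d]).round(1).tolist())
cv2.imwrite('pics/w3.png',cv2.resize(w[100:300,150:430,::-1],None,fx=2.5,fy=2.5))
```

```text
13.5 [0.56830535 0.11104017 0.33974123] 20.556738017712973
0 [[243.2, 208.8], [314.8, 218.5]]
0.19 [[244.7, 202.3], [313.1, 224.8]]
1.2 [[270.8, 178.9], [287.2, 246.7]]
1.4 [[278.1, 177.9], [280.2, 247.5]]
```

View pics/w3.png

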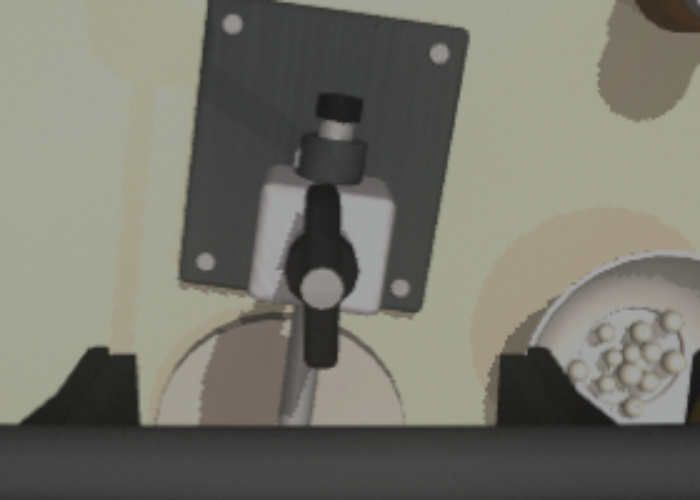

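The wing now matches the drawn 1.4 rad line, crop (322,188) to (321,365), so it is tight, and the boom's rear stop collar sits against the head. On to the rack.

Emit:
carry_out:
  deltas:
    - {"hand": 70,"dp": [-0.16,-0.1,0],"spin": 0}
    - {"hand": 70,"dp": [-0.32,-0.2,0],"spin": 0}
    - {"hand": 70,"dp": [-0.48,-0.3,0],"spin": 0}
    - {"hand": 70,"dp": [-0.63,-0.38,0],"spin": 0}
    - {"hand": 70,"dp": [-0.63,-0.38,0],"spin": 0}

```text
time: 14.05
ee_pos: [0.5326, -0.0766, 0.3385]
eef_rot: [0.573, 0.819, -0.001, 0.0]
ft_force: [0.4, 0.4, 0.6]
width: 0.07
grip_force: 0.0
```

Emit:
carry_out:
  deltas:
    - {"hand": 70,"dp": [-0.16,-0.1,0],"spin": -0.045}
    - {"hand": 70,"dp": [-0.32,-0.2,0],"spin": -0.09}
    - {"hand": 70,"dp": [-0.48,-0.3,0],"spin": -0.135}
    - {"hand": 70,"dp": [-0.63,-0.38,0],"spin": -0.18}
    - {"hand": 70,"dp": [-0.63,-0.38,0],"spin": -0.225}
    - {"hand": 70,"dp": [-0.63,-0.38,0],"spin": -0.27}
    - {"hand": 70,"dp": [-0.63,-0.38,0],"spin": -0.315}
    - {"hand": 70,"dp": [-0.63,-0.38,0],"spin": -0.36}
    - {"hand": 70,"dp": [-0.63,-0.38,0],"spin": -0.42}
    - {"hand": 70,"dp": [-0.63,-0.38,0],"spin": -0.42}
    - {"hand": 70,"dp": [-0.63,-0.38,0],"spin": -0.42}
    - {"hand": 70,"dp": [-0.63,-0.38,0],"spin": -0.42}

```text
time: 15.25
ee_pos: [0.5007, -0.25, 0.3382]
eef_rot: [-0.053, 0.999, 0.0, -0.001]
ft_force: [-0.5, -0.4, -0.3]
width: 0.0699
grip_force: 0.0
```

Run:
```python
from h import *
import pickle
s=read_state();w=camera('wrist');pickle.dump((s,w),open('w4.pkl','wb'))
R=Ro.from_quat(s['eef_rot']).as_matrix();print(s['time'],s['ee_pos'],s['joint_positions'],np.degrees(np.arctan2(R[1,1],R[0,1])))
cv2.imwrite('pics/w4.png',w[:,:,::-1])
```

```text
15.25 [ 0.50071401 -0.24999852  0.33823702] [-0.10533471  0.15472214  0.56143008  1.46666702 -0.08205772  1.54501454
  2.13006443] 96.09340608186976
```

View pics/w4.png

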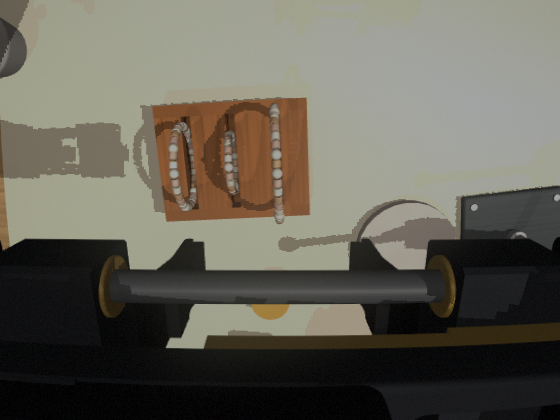

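The wrist view shows the rack's top corners at about (153,106), (306,98), (309,214) and (165,220). The large collar is a line from (275,106) to (280,221). I'm measuring the rack pose and fitting the hoop by casting side and scene pixels onto its slot plane.

```bash
cat > m.py <<'E'
from h import *
import pickle
from scipy.optimize import least_squares
s,w=pickle.load(open('w4.pkl','rb'));W=cam('wrist',s);S,D=cam('scene'),cam('side')
c=np.array([plane(W,p,.04) for p in[(153,106),(306,98),(309,214),(165,220)]])
print(c.round(4).tolist());e=np.diff(np.vstack([c,c[:1]]),axis=0);print(np.linalg.norm(e,axis=1).round(4),np.degrees(np.arctan2(e[:,1],e[:,0])).round(1))
# rack mask by hue -> min area rect
hsv=cv2.cvtColor(w,cv2.COLOR_RGB2HSV);m=cv2.inRange(hsv,(3,120,40),(18,255,255));m[235:]=0;m[:,:130]=0;m[:,340:]=0
m=cv2.morphologyEx(m,cv2.MORPH_CLOSE,np.ones((25,25)));m=cv2.morphologyEx(m,cv2.MORPH_OPEN,np.ones((9,9)))
q=cv2.approxPolyDP(max(cv2.findContours(m,0,2)[0],key=cv2.contourArea),8,True)[:,0];print(q.tolist())
# hoop line: crown beads in wrist, casts at z ~ .15 in the middle
o,v=ray(W,(277.5,165));print('crown at .145',plane(W,(277.5,165),.145))
P0=plane(W,(277.5,165),.145)
for yaw in(4,6,8):
    th=np.radians(yaw);n=np.array([-np.sin(th),np.cos(th),0]);ux=np.array([np.cos(th),np.sin(th),0])
    for nm,f,box in(('scene','pics/scene0.png',(186,145,222,200)),('side','pics/side0.png',(285,300,348,368))):
        im=cv2.imread(f);x0,y0,x1,y1=box;h=cv2.cvtColor(im,cv2.COLOR_BGR2HSV)
        mm=np.zeros(h.shape[:2],np.uint8);mm[y0:y1,x0:x1]=1
        b=(h[:,:,1]<90)&(h[:,:,2]>(95))&(mm>0) if nm=='scene' else (h[:,:,1]<90)&(h[:,:,2]>95)&(mm>0)
        pts=[]
        for yy,xx in zip(*np.where(b)):
            o,v=ray(S if nm=='scene' else D,(xx,yy));X=o+v*(n@(P0-o))/(n@v);pts.append([ux@(X-P0),X[2]])
        pts=np.array(pts)
        g=lambda p:np.hypot(pts[:,0]-p[0],pts[:,1]-p[1])-.065
        r=least_squares(g,[0,.08],loss='soft_l1',f_scale=.004);res=np.abs(r.fun)
        print(yaw,nm,len(pts),'centre',(P0+ux*r.x[0])[:2].round(4),r.x[1].round(4),'med|r|',np.median(res).round(4))
E
python3 m.py
```

```text
[[0.4388, -0.4126, 0.04], [0.4104, -0.2242, 0.04], [0.5571, -0.2019, 0.04], [0.5857, -0.3924, 0.04]]
[0.1905 0.1484 0.1926 0.1483] [  98.6    8.6  -81.5 -172.2]
[[305, 98], [153, 107], [167, 220], [308, 214]]
crown at .145 [ 0.48184464 -0.25214661  0.145     ]
4 scene 1013 centre [ 0.5052 -0.2505] 0.1398 med|r| 0.0285
4 side 2058 centre [ 0.4844 -0.252 ] 0.1127 med|r| 0.0256
6 scene 1013 centre [ 0.5056 -0.2497] 0.1423 med|r| 0.0312
6 side 2058 centre [ 0.4836 -0.252 ] 0.1133 med|r| 0.028
8 scene 1013 centre [ 0.5035 -0.2491] 0.1436 med|r| 0.0338
8 side 2058 centre [ 0.4827 -0.252 ] 0.1142 med|r| 0.0309
```

```bash
cat > m2.py <<'E'
from h import *
import pickle
from scipy.optimize import least_squares
s,w=pickle.load(open('w4.pkl','rb'));W=cam('wrist',s);S,D=cam('scene'),cam('side')
P0=np.array([.4897,-.2524,0]);th=np.radians(8.5);ux=np.array([np.cos(th),np.sin(th),0]);n=np.array([-ux[1],ux[0],0])
f=.43333
sc=[(130+x*f,145+y*f) for x,y in[(185,27),(162,85),(193,85),(168,134)]]
sd=[(270+x*f,295+(y-300)*f) for x,y in[(62,437),(75,395),(105,350),(130,330),(152,330),(157,347)]]
wr=[(275,108),(277.5,165),(280,218)]
for nm,C,ps in(('scene',S,sc),('side',D,sd),('wrist',W,wr)):
    P=[]
    for p in ps:
        o,v=ray(C,p);X=o+v*(n@(P0-o))/(n@v);P.append([ux@(X-P0),X[2]])
    P=np.array(P);r=least_squares(lambda q:np.hypot(P[:,0]-q[0],P[:,1]-q[1])-.065,[0,.08],loss='soft_l1',f_scale=.003)
    print(nm,(P*1e3).round(0).tolist(),'c',(r.x*1e3).round(1),'res',(r.fun*1e3).round(1))
E
python3 m2.py
```

```text
scene [[-44.0, 123.0], [45.0, 123.0], [-42.0, 25.0], [53.0, 46.0]] c [-1.6 76.3] res [-2.2  1.   0.3 -2.5]
side [[-55.0, 57.0], [-42.0, 114.0], [-8.0, 146.0], [25.0, 143.0], [61.0, 108.0], [75.0, 66.0]] c [ 8.4 79.1] res [ 2.  -3.5  4.1  1.3 -5.1  3.5]
wrist [[-67.0, -236.0], [52.0, -275.0], [233.0, -484.0]] c [ -11.7 -286.2] res [ 9.600e+00 -2.000e-01  2.494e+02]
```

The rack's size comes out as 190.5 × 148.4 mm with a yaw of 8.5°, which matches. The hoop centre is near (0.490, -0.252) at a height of about 0.078, close to the expected 0.080. I grasp 40 mm to the robot's side of its crown, so the fingers stay clear of the boom later.

Emit:
carry_out:
  deltas:
    - {"hand": 50,"dp": [0.1,0,0],"spin": -0.013}
    - {"hand": 50,"dp": [0.202,-0.011,0],"spin": -0.013}
    - {"hand": 50,"dp": [0.202,-0.011,0.15],"spin": -0.013}
    - {"hand": 50,"dp": [0.202,-0.011,0.3],"spin": -0.013}
    - {"hand": 50,"dp": [0.202,-0.011,0.45],"spin": -0.013}
    - {"hand": 50,"dp": [0.202,-0.011,0.6],"spin": -0.013}
    - {"hand": 50,"dp": [0.202,-0.011,0.7],"spin": -0.013}
    - {"hand": 50,"dp": [0.202,-0.011,0.8],"spin": -0.013}
    - {"hand": 50,"dp": [0.202,-0.011,0.897],"spin": -0.013}
    - {"hand": 50,"dp": [0.202,-0.011,0.897],"spin": -0.013}
    - {"hand": 5,"dp": [0.202,-0.011,0.897],"spin": -0.013}
    - {"hand": 5,"dp": [0.202,-0.011,0.897],"spin": -0.013}
    - {"hand": 5,"dp": [0.202,-0.011,0.897],"spin": -0.013}
    - {"hand": 5,"dp": [0.202,-0.011,0.897],"spin": -0.013}
    - {"hand": 5,"dp": [0.202,-0.011,0.897],"spin": -0.013}
    - {"hand": 5,"dp": [0.202,-0.011,0.897],"spin": -0.013}
    - {"hand": 5,"dp": [0.202,-0.011,0.897],"spin": -0.013}
    - {"hand": 5,"dp": [0.202,-0.011,0.897],"spin": -0.013}
  force: 30

```text
time: 17.1
ee_pos: [0.451, -0.2585, 0.1149]
eef_rot: [-0.074, 0.997, 0.0, 0.0]
ft_force: [-1.2, 0.2, 2.0]
width: 0.0094
grip_force: 30.0
```

Emit:
carry_out:
  deltas:
    - {"hand": 5,"dp": [0,0,0],"spin": 0}
    - {"hand": 5,"dp": [0,0,-0.05],"spin": 0}
    - {"hand": 5,"dp": [0,0,-0.1],"spin": 0}
    - {"hand": 5,"dp": [0,0,-0.15],"spin": 0}
    - {"hand": 5,"dp": [0,0,-0.2],"spin": 0}
    - {"hand": 5,"dp": [0,0,-0.25],"spin": 0}
    - {"hand": 5,"dp": [0,0,-0.3],"spin": 0}
    - {"hand": 5,"dp": [0,0,-0.35],"spin": 0}
    - {"hand": 5,"dp": [0,0,-0.4],"spin": 0}
    - {"hand": 5,"dp": [0,0,-0.4],"spin": 0}
    - {"hand": 5,"dp": [0,0,-0.4],"spin": 0}
  force: 40

```text
time: 18.2
ee_pos: [0.4509, -0.2585, 0.2147]
eef_rot: [-0.074, 0.997, 0.0, 0.0]
ft_force: [0.3, 1.5, -1.5]
width: 0.0096
grip_force: 40.0
```

Run:
```python
from h import *
s=read_state();a=camera('scene');b=camera('side');S,D=cam('scene'),cam('side')
R=Ro.from_quat(s['eef_rot']).as_matrix();print(s['time'],s['ee_pos'],s['width'],s['joint_positions'],np.degrees(np.arctan2(R[1,1],R[0,1])))
# hoop outline expected (unrotated in grip) drawn as dots
u=-R[:,0];X=s['ee_pos']+.040*u-np.array([0,0,.0345])
th=np.linspace(0,2*np.pi,25)[:-1];H=[X+.065*(np.cos(t)*u+np.sin(t)*np.array([0,0,1])) for t in th]
o=[]
for im,C in((a,S),(b,D)):
    im=im[:,:,::-1].copy();c=proj(C,X)[0].astype(int);x0,y0=c-50
    z=cv2.resize(im[y0:y0+100,x0:x0+100],None,fx=4,fy=4,interpolation=cv2.INTER_CUBIC)
    for p in proj(C,H):cv2.circle(z,tuple(((p-[x0,y0]+.5)*4).astype(int)),2,(0,0,255),-1)
    o.append(z)
cv2.imwrite('pics/m5.png',np.hstack(o))
```

```text
18.2 [ 0.45094251 -0.25846733  0.21471729] 0.009637568772628289 [-0.09245442  0.09957234  0.56549867  1.77517102 -0.05578298  1.28263083
  2.20633317] 98.52972909658321
```

View pics/m5.png

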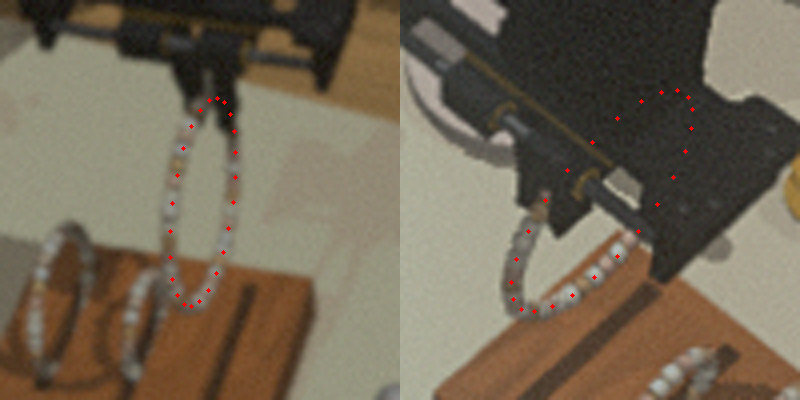

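The red dots, which are the hoop as it should be held, lie right on the beads in both views, so nothing slipped. I carry it to a point beyond the ball.

Emit:
carry_out:
  deltas:
    - {"hand": 5,"dp": [-0.075,0.053,0],"spin": 0}
    - {"hand": 5,"dp": [-0.15,0.106,0],"spin": -0.005}
    - {"hand": 5,"dp": [-0.225,0.16,0],"spin": -0.01}
    - {"hand": 5,"dp": [-0.3,0.212,0],"spin": -0.015}
    - {"hand": 5,"dp": [-0.375,0.265,0],"spin": -0.022}
    - {"hand": 5,"dp": [-0.45,0.32,0],"spin": -0.022}
    - {"hand": 5,"dp": [-0.525,0.37,0],"spin": -0.022}
    - {"hand": 5,"dp": [-0.595,0.423,0],"spin": -0.022}
    - {"hand": 5,"dp": [-0.595,0.423,0],"spin": -0.022}
    - {"hand": 5,"dp": [-0.595,0.423,0],"spin": -0.022}
    - {"hand": 5,"dp": [-0.595,0.423,0],"spin": -0.022}

```text
time: 19.4
ee_pos: [0.5822, -0.1325, 0.2147]
eef_rot: [-0.108, 0.994, -0.0, -0.0]
ft_force: [-0.4, -0.3, -1.7]
width: 0.0097
grip_force: 40.0
```

Run:
```python
from h import *
s=read_state();a=camera('scene');b=camera('side');S,D=cam('scene'),cam('side')
R=Ro.from_quat(s['eef_rot']).as_matrix();print(s['time'],s['ee_pos'],s['width'],s['joint_positions'],np.degrees(np.arctan2(R[1,1],R[0,1])))
print('ball',tri([(S,(250.5,203.7)),(D,(311.4,218.9))]))
u=-R[:,0];X=s['ee_pos']+.040*u-np.array([0,0,.0345]);print(X)
th=np.linspace(0,2*np.pi,25)[:-1];H=[X+.065*(np.cos(t)*u+np.sin(t)*np.array([0,0,1])) for t in th]
o=[]
for im,C in((a,S),(b,D)):
    im=im[:,:,::-1].copy();c=proj(C,X)[0].astype(int);x0,y0=c-[50,60]
    z=cv2.resize(im[y0:y0+120,x0:x0+100],None,fx=4,fy=4,interpolation=cv2.INTER_CUBIC)
    for p in proj(C,H):cv2.circle(z,tuple(((p-[x0,y0]+.5)*4).astype(int)),2,(0,0,255),-1)
    o.append(z)
cv2.imwrite('pics/m6.png',np.hstack(o))
```

```text
19.4 [ 0.58216886 -0.13249332  0.21473448] 0.009744509764074774 [-0.22840056  0.28575453  0.46010647  1.5732932  -0.12934536  1.31316879
  2.03631649] 102.428805033663
ball (array([ 0.61286892, -0.07347381,  0.20246265]), [0.0004619283016223409, 0.00046192830162226087])
[ 0.62123143 -0.12388427  0.18021994]
```

View pics/m6.png

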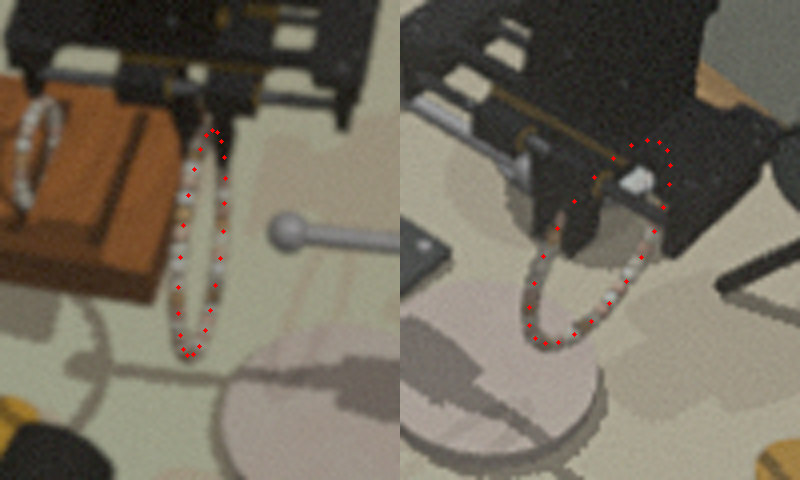

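The hoop is still seated in the grip and lines up with the boom; the ball at (0.613, -0.074, 0.202) is 0.19 m from the post, which means fully out. I slide it along the boom.

Emit:
carry_out:
  deltas:
    - {"hand": 5,"dp": [0,0.04,0],"spin": 0}
    - {"hand": 5,"dp": [0,0.08,0],"spin": 0}
    - {"hand": 5,"dp": [0,0.12,0],"spin": 0}
    - {"hand": 5,"dp": [0,0.16,0],"spin": 0}
    - {"hand": 5,"dp": [0,0.2,0],"spin": 0}
    - {"hand": 5,"dp": [0,0.24,0],"spin": 0}
    - {"hand": 5,"dp": [0,0.28,0],"spin": 0}
    - {"hand": 5,"dp": [0,0.32,0],"spin": 0}
    - {"hand": 5,"dp": [0,0.36,0],"spin": 0}
    - {"hand": 5,"dp": [0,0.4,0],"spin": 0}
    - {"hand": 5,"dp": [0,0.436,0],"spin": 0}
    - {"hand": 5,"dp": [0,0.436,0],"spin": 0}
    - {"hand": 5,"dp": [0,0.436,0],"spin": 0}

```text
time: 20.8
ee_pos: [0.5588, -0.0255, 0.2148]
eef_rot: [-0.109, 0.994, -0.0, 0.0]
ft_force: [0.1, -0.7, -1.3]
width: 0.0097
grip_force: 40.0
```

Emit:
carry_out:
  deltas:
    - {"hand": 5,"dp": [0,0,0.02],"spin": 0}
    - {"hand": 5,"dp": [0,0,0.04],"spin": 0}
    - {"hand": 5,"dp": [0,0,0.06],"spin": 0}
    - {"hand": 5,"dp": [0,0,0.08],"spin": 0}
    - {"hand": 5,"dp": [0,0,0.1],"spin": 0}
    - {"hand": 5,"dp": [0,0,0.11],"spin": 0}
    - {"hand": 5,"dp": [0,0,0.12],"spin": 0}
    - {"hand": 5,"dp": [0,0,0.12],"spin": 0}
    - {"hand": 5,"dp": [0,0,0.12],"spin": 0}

```text
time: 21.7
ee_pos: [0.5589, -0.0254, 0.1849]
eef_rot: [-0.109, 0.994, 0.0, 0.0]
ft_force: [0.4, 0.5, -1.4]
width: 0.0096
grip_force: 40.0
```

Centre is now at 0.150; contact is expected at 0.146. I lower in 1 mm steps and watch the force.

Emit:
carry_out:
  deltas:
    - {"hand": 5,"dp": [0,0,0.004],"spin": 0}
    - {"hand": 5,"dp": [0,0,0.008],"spin": 0}
    - {"hand": 5,"dp": [0,0,0.012],"spin": 0}
    - {"hand": 5,"dp": [0,0,0.012],"spin": 0}
    - {"hand": 5,"dp": [0,0,0.012],"spin": 0}

```text
time: 22.2
ee_pos: [0.5588, -0.0254, 0.1818]
eef_rot: [-0.109, 0.994, 0.0, -0.0]
ft_force: [-0.0, -0.3, -1.2]
width: 0.0096
grip_force: 40.0
```

Emit:
carry_out:
  deltas:
    - {"hand": 5,"dp": [0,0,0.004],"spin": 0}
    - {"hand": 5,"dp": [0,0,0.004],"spin": 0}
    - {"hand": 5,"dp": [0,0,0.004],"spin": 0}

```text
time: 22.5
ee_pos: [0.5589, -0.0254, 0.1809]
eef_rot: [-0.109, 0.994, 0.0, 0.0]
ft_force: [-0.2, -0.2, -0.2]
width: 0.0095
grip_force: 40.0
```

Emit:
carry_out:
  deltas:
    - {"hand": 5,"dp": [0,0,0.004],"spin": 0}
    - {"hand": 5,"dp": [0,0,0.004],"spin": 0}
    - {"hand": 5,"dp": [0,0,0.004],"spin": 0}

```text
time: 22.8
ee_pos: [0.5591, -0.0254, 0.1803]
eef_rot: [-0.109, 0.994, 0.0, 0.0]
ft_force: [-1.4, -0.3, 4.0]
width: 0.0097
grip_force: 40.0
```

Emit:
carry_out:
  deltas:
    - {"hand": 5,"dp": [0,0,0.003],"spin": 0}
    - {"hand": 5,"dp": [0,0,0.003],"spin": 0}
    - {"hand": 5,"dp": [0,0,0.003],"spin": 0}

```text
time: 23.1
ee_pos: [0.5592, -0.0254, 0.1798]
eef_rot: [-0.109, 0.994, 0.0, 0.001]
ft_force: [-2.3, -0.1, 7.2]
width: 0.01
grip_force: 40.0
```

Resting on the boom. I ease the load, open gently and then rise.

Emit:
carry_out:
  deltas:
    - {"hand": 5,"dp": [0,0,-0.005],"spin": 0}
    - {"hand": 5,"dp": [0,0,-0.005],"spin": 0}
    - {"hand": 12,"dp": [0,0,-0.005],"spin": 0}
    - {"hand": 13,"dp": [0,0,-0.005],"spin": 0}
    - {"hand": 15,"dp": [0,0,-0.005],"spin": 0}
    - {"hand": 20,"dp": [0,0,-0.005],"spin": 0}
    - {"hand": 30,"dp": [0,0,-0.005],"spin": 0}
    - {"hand": 40,"dp": [0,0,-0.005],"spin": 0}
    - {"hand": 50,"dp": [0,0,-0.005],"spin": 0}
    - {"hand": 60,"dp": [0,0,-0.005],"spin": 0}
    - {"hand": 60,"dp": [0,0,-0.005],"spin": 0}
    - {"hand": 60,"dp": [0,0,-0.005],"spin": 0}
    - {"hand": 60,"dp": [0,0,-0.005],"spin": 0}
    - {"hand": 60,"dp": [0,0,-0.005],"spin": 0}
    - {"hand": 60,"dp": [0,0,-0.005],"spin": 0}

```text
time: 24.6
ee_pos: [0.5588, -0.0254, 0.1803]
eef_rot: [-0.109, 0.994, 0.0, 0.0]
ft_force: [-1.0, -0.1, 0.6]
width: 0.0593
grip_force: 0.0
```

Emit:
carry_out:
  deltas:
    - {"hand": 60,"dp": [0,0,-0.04],"spin": 0}
    - {"hand": 60,"dp": [0,0,-0.08],"spin": 0}
    - {"hand": 60,"dp": [0,0,-0.16],"spin": 0}
    - {"hand": 60,"dp": [0,0,-0.28],"spin": 0}
    - {"hand": 60,"dp": [0,0,-0.4],"spin": 0}
    - {"hand": 60,"dp": [0.15,0,-0.6],"spin": 0}
    - {"hand": 60,"dp": [0.3,0,-0.8],"spin": 0}
    - {"hand": 60,"dp": [0.3,0,-0.8],"spin": 0}
    - {"hand": 60,"dp": [0.3,0,-0.8],"spin": 0}

```text
time: 25.5
ee_pos: [0.4853, -0.0428, 0.3852]
eef_rot: [-0.108, 0.994, 0.001, 0.004]
ft_force: [0.0, -0.2, -0.5]
width: 0.0599
grip_force: 0.0
```

```bash
cat > chk.py <<'E'
from h import *
s=read_state();print(s['time'],s['ee_pos'],s['width'],s['ft_force'])
a=camera('scene').astype(float);b=camera('side').astype(float);S,D=cam('scene'),cam('side')
a0=cv2.imread('pics/scene0.png')[:,:,::-1].astype(float)
th=np.linspace(0,2*np.pi,73)[:-1];yd=np.array([-.2248,.9744,0])
base=np.array([.5695,.111,.146])
# bead score along a hoop hung d mm from the post, turned psi about z: brightness/paleness against the rings inside and outside
def ring(im,C,X,u,r):
    p=proj(C,[X+r*(np.cos(t)*u+np.sin(t)*np.array([0,0,1])) for t in th]).astype(np.float32)
    return cv2.remap(im.astype(np.float32),p[:,:1],p[:,1:],cv2.INTER_LINEAR)[:,0]
for nm,im,C in(('scene',a,S),('side',b,D)):
    for d in range(60,181,10):
        X=base-yd*d/1e3;u=np.array([.9744,.2248,0])
        g=[ring(im,C,X,u,r) for r in(.052,.065,.078)]
        print(nm,d,np.median(np.abs(g[1]-.5*g[0]-.5*g[2]).sum(1)).round(1),end='; ')
    print()
h=cv2.cvtColor(a.astype(np.uint8),cv2.COLOR_RGB2HSV)
print('changed px away from arm: ',[(n,np.abs(a-a0)[y0:y1,x0:x1].mean().round(1)) for n,(x0,y0,x1,y1) in dict(bowl=(250,290,318,352),jar=(362,305,395,345),jars=(424,278,450,305),shell=(396,222,472,265),rackmid=(146,155,180,185),bangle=(180,165,194,200),spool=(164,244,192,268)).items()])
E
python3 chk.py
```

```text
25.5 [ 0.48529487 -0.04276784  0.38519103] 0.05993092232640839 [ 0.02210643 -0.23140408 -0.47617513]
scene 60 17.2; scene 70 13.4; scene 80 9.6; scene 90 7.8; scene 100 11.0; scene 110 7.3; scene 120 10.2; scene 130 24.4; scene 140 25.4; scene 150 9.7; scene 160 9.8; scene 170 9.5; scene 180 13.3; 
side 60 37.2; side 70 21.2; side 80 10.8; side 90 17.5; side 100 14.0; side 110 18.1; side 120 41.9; side 130 53.9; side 140 49.6; side 150 20.7; side 160 21.6; side 170 21.5; side 180 15.8; 
changed px away from arm:  [('bowl', np.float64(3.2)), ('jar', np.float64(3.5)), ('jars', np.float64(3.1)), ('shell', np.float64(4.1)), ('rackmid', np.float64(10.4)), ('bangle', np.float64(10.8)), ('spool', np.float64(3.3))]
```

Both views independently place the hoop 130 mm from the post at the hanging height, and the bystanders have not moved. I let it settle, check once more and hand in.

Emit:
carry_out:
  deltas:
    - {"hand": 60,"dp": [0,0,0],"spin": 0}
    - {"hand": 60,"dp": [0,0,0],"spin": 0}
    - {"hand": 60,"dp": [0,0,0],"spin": 0}
    - {"hand": 60,"dp": [0,0,0],"spin": 0}
    - {"hand": 60,"dp": [0,0,0],"spin": 0}
    - {"hand": 60,"dp": [0,0,0],"spin": 0}
    - {"hand": 60,"dp": [0,0,0],"spin": 0}
    - {"hand": 60,"dp": [0,0,0],"spin": 0}
    - {"hand": 60,"dp": [0,0,0],"spin": 0}
    - {"hand": 60,"dp": [0,0,0],"spin": 0}

```text
time: 26.6
ee_pos: [0.4856, -0.0417, 0.3803]
eef_rot: [-0.109, 0.994, 0.0, 0.0]
ft_force: [0.5, -0.2, 0.1]
width: 0.0602
grip_force: 0.0
```

```bash
python3 chk.py | cut -c1-330; python3 -c "
from bench import *
print(close_job())"
```

```text
26.6 [ 0.48555641 -0.04168662  0.38031212] 0.06016377349405397 [ 0.4607988  -0.1647748   0.08280676]
scene 60 18.8; scene 70 17.7; scene 80 9.3; scene 90 7.5; scene 100 11.9; scene 110 7.8; scene 120 8.5; scene 130 27.1; scene 140 21.8; scene 150 7.6; scene 160 12.5; scene 170 9.3; scene 180 14.9; 
side 60 34.7; side 70 17.7; side 80 11.8; side 90 17.3; side 100 12.1; side 110 18.7; side 120 41.7; side 130 54.2; side 140 49.5; side 150 21.5; side 160 23.4; side 170 20.8; side 180 16.6; 
changed px away from arm:  [('bowl', np.float64(3.5)), ('jar', np.float64(3.5)), ('jars', np.float64(3.3)), ('shell', np.float64(4.3)), ('rackmid', np.float64(10.4)), ('bangle', np.float64(10.7)), ('spool', np.float64(3.4))]
the job is handed in; nothing more can be done
None
```

Job handed in at about 27 s with no verdict shown: the boom is out to its stop, the knob is clamped at about 1.4 rad, and the largest collar was set down on the boom and hangs about 130 mm from the post axis.

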